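# Sweep the clay decorations into the bay

### The job

Clear the painting place: use your fingers to sweep the three small clay decorations (the rosette, the medallion and the square tile) across the brown paper into the three-sided wooden bay through its open side, until each one lies flat and wholly inside the bay, then move clear. Only push them along the table, never lift them, and leave the paint pot, the little mug and the jar of brushes where they stand.

Things in the scene. Friction and masses are not known exactly. Their poses are not given: they have to be found in the camera images.
- rosette: round clay decoration, beige disc 32 mm across and 12 mm thick with six raised red petals on top (1 mm), about 30 g, loose, lying flat on the table; origin at the centre of its underside
- medallion: round clay decoration, light blue disc 32 mm across and 12 mm thick with a cream and gold middle (1.6 mm raised), about 30 g, loose, lying flat on the table; origin at the centre of its underside
- tile: square clay decoration, cream, 28 by 28 mm and 12 mm thick with a red square and gold diamond on top (1 mm raised), about 30 g, loose, lying flat on the table at any yaw; origin at the centre of its underside, x and y along its sides
- bay: three-sided wooden bay, green floor level with the table (no sill), fixed at the robot's left. Inside 170 mm wide (its x -85 to 85), 110 mm deep (its y -55 to 55); walls 10 mm thick, 25 mm high at x = -85, x = 85 and y = 55; open at y = -55. Origin at the centre of the floor; its y axis points from the open side to the back wall, within 20 degrees of world +y
- bay_mouth (a point): middle of the bay's open side, at table height
- paint_pot: small white paint pot with a blue lid, 44 mm across and 39 mm tall, loose bystander standing on the robot's side of the work; origin at the centre of its underside
- mini_mug: small blue-grey mug, 48 mm across its rim and 45 mm tall with a handle on its own +y side, loose bystander standing beyond the work; origin at the centre of its underside
- brush_jar: glass jar 76 mm across and 95 mm tall with brushes reaching to about 165 mm height, loose bystander to the right of the work; origin at the centre of its underside

How it is judged:
At the end, for the whole second after the job is handed in: All three pieces lie flat (within 0.2 rad, underside under 6 mm up) and at rest inside the bay: between its walls, centres at least 13 mm in from the open side. The paint pot, mug and brush jar stand upright (0.2 rad) within 15 mm of where they began (x of rosette in the frame of bay between -0.085 and 0.085 m and y of rosette in the frame of bay between -0.042 and 0.055 m and height (world z) of each of rosette, medallion, tile below 0.006 m and angle between each of rosette, medallion, tile, paint_pot, mini_mug, brush_jar's own z axis and vertical below 0.2 rad and linear speed of each of rosette, medallion, tile below 0.01 m/s and x of medallion in the frame of bay between -0.085 and 0.085 m and y of medallion in the frame of bay between -0.042 and 0.055 m and x of tile in the frame of bay between -0.085 and 0.085 m and y of tile in the frame of bay between -0.042 and 0.055 m and distance of each of paint_pot, mini_mug, brush_jar from where it was at the start of the episode below 0.015 m); the robot touches nothing.
It fails at once if a clay piece is lifted off the table (underside centre over 18 mm up) (height (world z) of any of rosette, medallion, tile above 0.018 m).
It fails at once if the paint pot is shoved more than 15 mm or tipped by more than 0.3 rad (distance of paint_pot from where it was at the start of the episode above 0.015 m or angle between paint_pot's own z axis and vertical above 0.3 rad).
It fails at once if the mini mug is shoved more than 15 mm or tipped by more than 0.3 rad (distance of mini_mug from where it was at the start of the episode above 0.015 m or angle between mini_mug's own z axis and vertical above 0.3 rad).
It fails at once if the brush jar is shoved more than 15 mm or tipped by more than 0.3 rad (distance of brush_jar from where it was at the start of the episode above 0.015 m or angle between brush_jar's own z axis and vertical above 0.3 rad).
It also fails if it takes over 64 s, if anything falls off the work surface, if the arm or the gripper's body presses on something with over 40 N, if the wrist force passes 120 N, or if a joint passes its speed limit or range.

### The arm

A 6-joint arm with a two-finger parallel gripper is mounted at the origin on the work surface. World frame = base frame: x ahead of the robot, y to its left, z up, the work surface at z = 0. Lengths are in m, angles in rad, forces in N, time in s.
With the tool pointing down it reaches from about 0.275 to 0.75 m from the base axis. Payload 10.2 kg.
Tool frame: the origin (TCP) lies midway between the tips of the shut fingers; the grasp point (between the pads) lies 19 mm behind it (env.hold_point_z is the distance from the TCP to the grasp point, in m); z points along the fingers, y is the line along which they close (so a half turn about z gives the same grasp; the last joint's range is limited). The gripper opens to 85 mm and grips with 20 to 120 N. Pads are 22 mm wide; open, the fingers measure 114 mm over their backs; the gripper's body (76 mm by 85 mm) begins 54 mm behind the grasp point. The pads swing forward as they close: fully open they stand 13 mm farther back than shut.
Start: joints at [-1.352, 0.313, 1.498, -0, 1.331, -0.223], TCP at [0.224, -0.475, 0.231] pointing down, gripper open.
Joint ranges: [-2.94, 2.94], [-0.97, 2.17], [0.19, 2.56], [-1.23, 4.37], [0.02, 3.11], [-2.88, 2.88]. Speed limits (rad/s): [2.39, 2.39, 3.01, 3.14, 3.14, 3.14].

### API

Orientations are given as a unit quaternion [x, y, z, w].
In Python, from bench import env, kinematics, monitor, eyes, job gives the robot as it stands. The module is installed in compiled form; this text tells all that it offers. Calls block until the motion is done:
- env.reach(position, orientation): joint-space move of the TCP to a pose.
- env.movel(position, velocity=0.15, frame=None, guard=None): straight line of the TCP; frame=None keeps the orientation; velocity is the mean speed in m/s. With guard (N) it stops when the force on the tool has changed by that much, and returns True; else False.
- env.set_joints(angles): joint-space move.
- env.release() and env.close_gripper(effort=None): open the fingers fully, or close them until they stop; effort is the grip in N (None keeps the last).
- env.hold(seconds).
- kinematics.ik(position, orientation): joint angles nearest the present ones, or None.
- monitor.sense(): the state.
- eyes.grab_frame(name): name is "scene" or "top" or "wrist"; returns a dict with "frame" (400x640x3 uint8, red, green, blue), "mtx" (3x3 intrinsics, pixels), "view" (4x4, takes a point from world to camera coordinates). Camera axes: x right, y down, z forward; pixel columns grow to the right and rows downward; lengths in m; the calibration is good to about 2 mm. A picture is of the moment at which its call begins. There is no depth.
A pose or a line that the arm cannot do raises env.MotionError and nothing moves.
- job.hand_in(): hands the job in; it is judged then, once.
The state is a dict: "clock": time; "joints": joint angles; "qvel": joint speeds; "joint_efforts": joint torques, N m; "position": TCP position; "ee_rot": TCP orientation; "contact_force": force on the tool from outside, world axes, zero at the start; "ft_torque": the same for the moment, N m; "finger_gap": opening from 0.0 (shut) to 1.0 (fully open); "gripper_force": force on a finger pad.
Only numpy, scipy, OpenCV 4.12 (cv2) and the standard library are available. Lean on these libraries where they do the work, as an engineer would, in place of code of your own. Each camera call takes 0.05 s, during which the arm holds its last target. There are 200 camera calls.

## Working session

There is one attempt and no reset: what is moved stays moved. The work goes in short steps, each a Python script; the robot and the scene stay as the last script left them, time stands still between calls to the robot, and variables do not carry over. Pictures are saved under pics/ and viewed, at most 10 in all, crops included, and the job is handed in when it is done.

```bash
mkdir -p pics
cat > h.py <<'E'
import numpy as np, cv2
from bench import env, kinematics, monitor, eyes, job
def snap(cam,name):
    f=eyes.grab_frame(cam); cv2.imwrite(f'pics/{name}.png',f['frame'][:,:,::-1]); np.savez(f'pics/{name}.npz',**f); return f
def ray(f,u,v,z=0.):
    R=f['view'][:3,:3];t=f['view'][:3,3]; c=-R.T@t
    d=R.T@np.linalg.inv(f['mtx'])@np.array([u,v,1.]); return c+d*(z-c[2])/d[2]
E
python3 - <<'E'
from h import *
for c in('scene','top'):
    f=snap(c,c+'0'); print(c,f['mtx'][0],-f['view'][:3,:3].T@f['view'][:3,3])
s=monitor.sense();print(s['clock'],s['ee_rot'],s['finger_gap'])
E
```

```text
scene [414.17525448   0.         320.16569299] [ 1.17292061 -0.25945716  0.65228687]
top [407.8246704    0.         320.86189841] [ 0.40015515 -0.0994617   1.11618703]
0.1 [ 9.75702923e-01  2.19096913e-01 -1.85192372e-06 -5.90068882e-04] 1.000476721007202
```

View pics/top0.png

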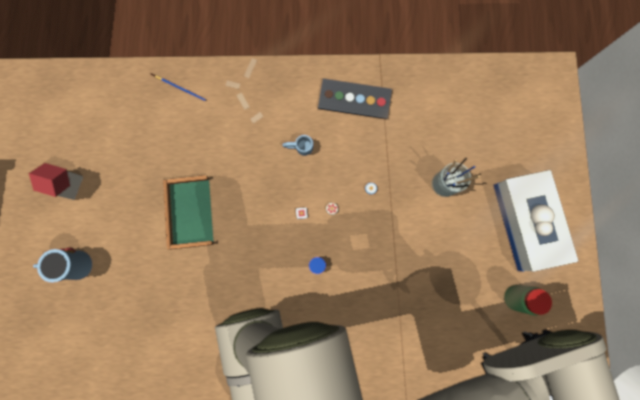

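View pics/scene0.png

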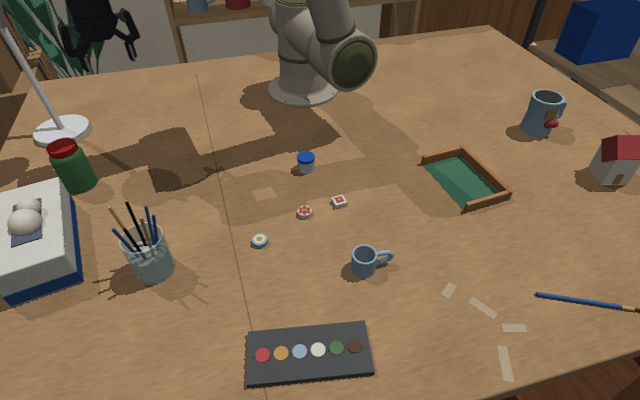

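The top view shows the tile at (302,213), rosette (332,208), medallion (371,188), pot (317,265), mug (304,145) and jar (453,182). The bay spans (166–213, 177–247) and opens to the right. In the scene view the same things are at tile (339,201), rosette (304,212), medallion (260,241), pot (306,158) and mug (364,260).

```bash
cat > tri.py <<'E'
from h import *
A=np.load('pics/top0.npz');B=np.load('pics/scene0.npz')
def roi(img,c,r,kind):
    x,y=c;p=cv2.cvtColor(img[y-r:y+r+1,x-r:x+r+1],cv2.COLOR_RGB2LAB).astype(float)
    bg=np.median(p.reshape(-1,3),0);d=np.linalg.norm(p-bg,axis=2);w=(d>25)*1.
    ys,xs=np.nonzero(w);return np.array([x-r+xs.mean(),y-r+ys.mean()]),len(xs)
P=[f['mtx']@f['view'][:3] for f in (A,B)]
for n,a,b in[('tile',(302,213),(339,200)),('rosette',(332,208),(304,211)),('medal',(371,188),(260,240))]:
    (pa,na),(pb,nb)=roi(A['frame'],a,11,0),roi(B['frame'],b,13,0)
    X=cv2.triangulatePoints(P[0],P[1],pa,pb)[:,0];X=X[:3]/X[3]
    print(n,pa.round(1),na,pb.round(1),nb,'tri',X.round(4),'top z=.012',ray(A,*pa,.012).round(4),'sc z=.008',ray(B,*pb,.008).round(4))
for n,a,z in[('pot',(317,265),.039),('mugrim',(304.5,145),.045),('handle',(285,145),.03),('jar',(452,182),.09),('jarbase',(453,185),.0)]: print(n,ray(A,*a,z).round(3))
for n,a in[('c1',(166,178)),('c2',(209,177)),('c3',(213,243)),('c4',(169,247))]: print(n,ray(A,*a,.025).round(3))
c=np.hstack([cv2.resize(A['frame'][160:260,150:250],None,fx=4,fy=4,interpolation=2),cv2.resize(A['frame'][160:260,288:388],None,fx=4,fy=4,interpolation=2)])
cv2.imwrite('pics/crop.png',c[:,:,::-1])
E
python3 tri.py
```

```text
tile [301.3 213.1] 89 [337.7 201.9] 154 tri [ 0.5328 -0.0472  0.0027] top z=.012 [ 0.532  -0.0464  0.012 ] sc z=.008 [ 0.5377 -0.0502  0.008 ]
rosette [332.2 209.2] 32 [303.6 213.1] 138 tri [ 5.432e-01 -1.308e-01 -1.000e-04] top z=.012 [ 0.5416 -0.1308  0.012 ] sc z=.008 [ 0.5511 -0.132   0.008 ]
medal [370.9 188. ] 112 [258.8 241.2] 207 tri [ 0.6006 -0.2392  0.004 ] top z=.012 [ 0.5992 -0.2381  0.012 ] sc z=.008 [ 0.6041 -0.2393  0.008 ]
pot [ 0.392 -0.088  0.039]
mugrim [ 0.714 -0.058  0.045]
handle [ 0.719 -0.003  0.03 ]
jar [ 0.598 -0.436  0.09 ]
jarbase [ 0.607 -0.468  0.   ]
c1 [0.631 0.322 0.025]
c2 [0.633 0.204 0.025]
c3 [0.453 0.189 0.025]
c4 [0.444 0.306 0.025]
```

View pics/crop.png

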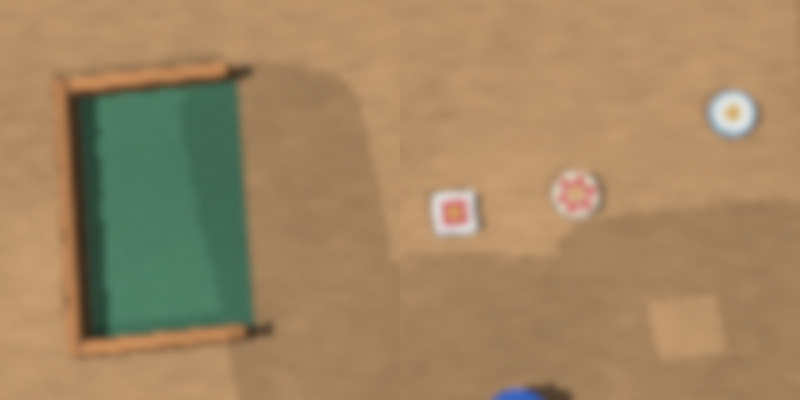

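The crop shows the tile nearly axis-aligned. The bay's floor edge at the mouth runs from about px (209.2,180.5) to (213.2,240.7), which is a yaw of roughly +4.5°. Next I check the closed fingers and the IK, then sweep the tile first.

```bash
cat >> h.py <<'E'
T0=np.load('pics/top0.npz')
a,b=ray(T0,208.9,180.2),ray(T0,212.9,240.4)
YAW=np.arctan2(*(a-b)[1::-1]); bx=np.array([np.cos(YAW),np.sin(YAW)]); by=np.array([-bx[1],bx[0]])
MOUTH=(a+b)[:2]/2; BAY=MOUTH+.055*by
def tobay(p): d=np.asarray(p)[:2]-BAY; return np.array([d@bx,d@by])
def plan(p,tb,half,gap=.012,flip=-1):
    p=np.array(p);t=BAY+tb[0]*bx+tb[1]*by; d=(t-p)/np.linalg.norm(t-p)
    phi=np.arctan2(d[1],d[0])+(np.pi if flip<0 else 0)
    phi=(phi+np.pi)%(2*np.pi)-np.pi
    q=[np.cos(phi/2),np.sin(phi/2),0,0]
    return p-d*(half+.011+gap),t-d*(half+.011),d,q
def push(p,tb,half,z=.005,v=.1,first_z=.12):
    s,e,d,q=plan(p,tb,half)
    env.reach([*s,first_z],q)
    env.movel([*s,.03],velocity=.2)
    print('guard',env.movel([*s,z],velocity=.04,guard=8))
    env.movel([*e,z],velocity=v)
    f=monitor.sense(); print('end',f['position'],f['contact_force'],f['clock'])
    env.movel([*(e-.02*d),z],velocity=.1)
    env.movel([*(e-.02*d),.12],velocity=.25)
E
python3 - <<'E'
from h import *
print(np.degrees(YAW),BAY,MOUTH)
for n,p,tb,h in[('tile',(.534,-.047),(-.045,.012),.014),('ros',(.544,-.131),(.0,.012),.016),('med',(.601,-.239),(.045,.012),.016)]:
  for fl in(-1,1):
    s,e,d,q=plan(p,tb,h,flip=fl)
    for w in(s,e):
        k=kinematics.ik([*w,.005],q); print(n,fl,w.round(3),d.round(2),None if k is None else np.round(k,2))
env.close_gripper()
snap('wrist','w0'); print(monitor.sense()['clock'],monitor.sense()['finger_gap'])
E
```

```text
5.318788635539637 [0.54008436 0.25844877] [0.5451827  0.20368558]
tile -1 [ 0.539 -0.084] [-0.13  0.99] [-0.37  0.64  1.66 -0.    0.84  2.65]
tile -1 [0.497 0.241] [-0.13  0.99] None
tile 1 [ 0.539 -0.084] [-0.13  0.99] [-0.37  0.64  1.66 -0.    0.84 -0.5 ]
tile 1 [0.497 0.241] [-0.13  0.99] [ 0.24  0.65  1.64 -0.    0.86  0.11]
ros -1 [ 0.544 -0.17 ] [-0.01  1.  ] [-0.51  0.68  1.58 -0.    0.88  2.62]
ros -1 [0.539 0.243] [-0.01  1.  ] None
ros 1 [ 0.544 -0.17 ] [-0.01  1.  ] [-0.51  0.68  1.58 -0.    0.88 -0.52]
ros 1 [0.539 0.243] [-0.01  1.  ] [ 0.23  0.72  1.51 -0.    0.92  0.21]
med -1 [ 0.602 -0.278] [-0.03  1.  ] [-0.61  0.84  1.25 -0.    1.05  2.5 ]
med -1 [0.585 0.248] [-0.03  1.  ] None
med 1 [ 0.602 -0.278] [-0.03  1.  ] [-0.61  0.84  1.25 -0.    1.05 -0.64]
med 1 [0.585 0.248] [-0.03  1.  ] [ 0.22  0.79  1.36 -0.    0.99  0.18]
0.9167 0.007266764827176836
```

View pics/w0.png

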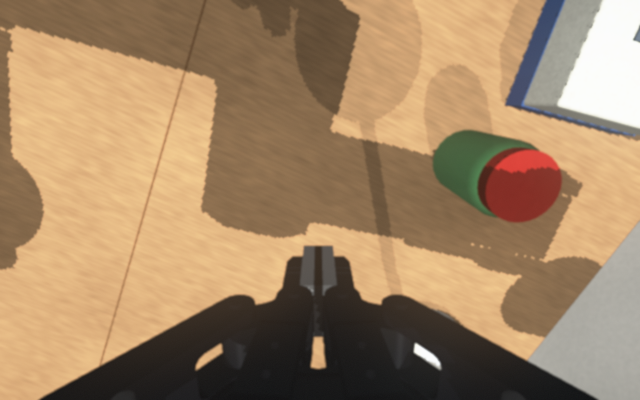

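The wrist view shows the shut fingertips as a narrow block with a level front at about (318,250). Flip=+1 is reachable, so I sweep the tile.

```bash
sed -i 's/flip=-1)/flip=1)/' h.py
python3 - <<'E'
from h import *
s,e,d,q=plan((.534,-.047),(-.045,.012),.014)
push((.534,-.047),(-.045,.012),.014,first_z=.2)
f=snap('top','t1')
c=cv2.resize(f['frame'][120:300,150:400],None,fx=3,fy=3,interpolation=2);cv2.imwrite('pics/t1c.png',c[:,:,::-1])
E
```

```text
guard False
end [0.49732287 0.24131632 0.00495469] [-0.86682142 -0.15310854 -0.13056406] 7.9417
```

View pics/t1c.png

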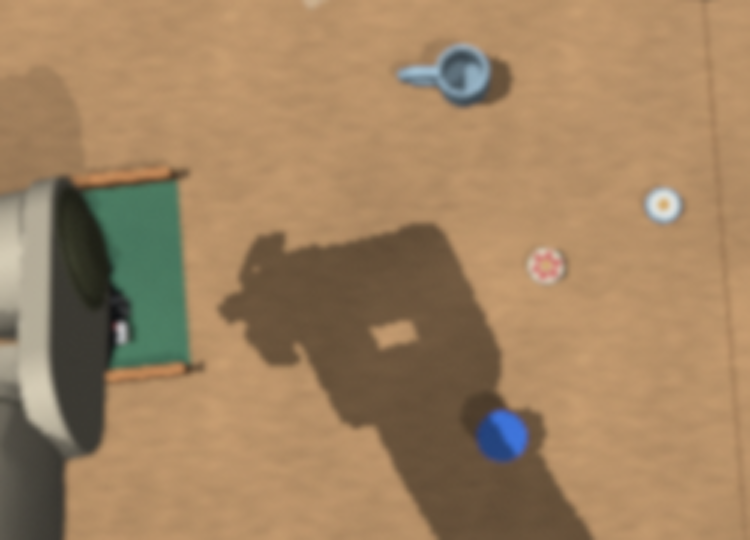

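The tile is inside the bay at crop (122,332), and the rosette at (546,265) and medallion at (663,205) haven't moved. I sweep those two next.

Run:
```python
from h import *
push((.544,-.131),(.0,.012),.016)
push((.601,-.239),(.047,.012),.016)
p=monitor.sense(); q=p['ee_rot']
env.reach([.45,-.12,.25],q)
f=snap('top','t2'); print(monitor.sense()['clock'])
c=cv2.resize(f['frame'][120:300,150:400],None,fx=3,fy=3,interpolation=2);cv2.imwrite('pics/t2c.png',c[:,:,::-1])
```

```text
guard False
end [0.53932502 0.24333392 0.00498765] [-0.20393435 -0.24615918 -0.75770944] 16.075
guard False
end [0.58658312 0.2477043  0.00499101] [-0.55421622 -0.77145961 -0.7781784 ] 25.65
28.125
```

View pics/t2c.png

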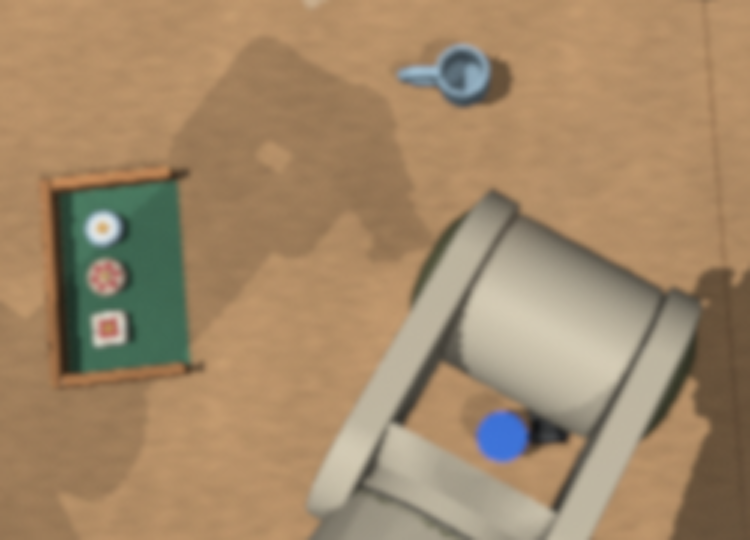

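All three pieces lie well inside the bay: medallion at (103,228), rosette (106,277) and tile (109,328). The pot and mug haven't moved, and the arm is clear at z = 0.25.

```bash
python3 -c "
from h import *
env.hold(.3); print(job.hand_in())"
```

```text
the job is handed in; nothing more can be done
None
```

I swept the tile, rosette and medallion well inside the bay, left the paint pot and mug unmoved (the jar was not in the last picture, but the arm stayed clear of it), and handed the job in at about 28 s; the hand-in gave no verdict.

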